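Third hand: hold the instrument case against its sprung plate

ROBOT

A 7-joint arm with a two-finger parallel gripper is mounted at the origin on the work surface. World frame = base frame: x ahead of the robot, y to its left, z up, the work surface at z = 0. Lengths are in mm, angles in rad, forces in N, time in s.
With the tool pointing down it reaches from about 425 to 950 mm from the base axis. Payload 16.7 kg.
Tool frame: the origin (TCP) lies between the finger pads; the fingertips stand ctrl.tip_extent ahead of it and the grasp point (between the pads) lies 2 mm behind it (ctrl.tip_extent is the distance from the TCP to the fingertips, in mm); y points along the fingers, z is the direction in which the jaws open and shut, and the axes are right-handed (so a half turn about y gives the same grasp; the last joint's range is limited). The gripper opens to 94 mm and grips with 3 to 60 N. Pads are 16 mm wide; open, the fingers measure 119 mm over their backs; the gripper's body (75 mm by 177 mm) begins 78 mm behind the grasp point.
Start: joints at [1.067, 0.426, 0.074, 1.606, -0.034, 1.111, -0.067], TCP at [233.831, -633.165, 222.467] pointing down, gripper open.
Joint ranges: [-2.85, 2.85], [-0.5, 2.14], [-1.23, 1.37], [0.21, 2.46], [-1.02, 4.16], [0.16, 2.05], [-2.73, 2.73]. Speed limits (rad/s): [1.89, 1.89, 2.39, 2.39, 3.01, 3.01, 3.01].

INTERFACE

Orientations are given as a 3x3 rotation matrix whose columns are the frame's x, y, z axes.
In Python, from cell import status, camera, workorder, ctrl gives the robot as it stands.
- The arm moves only by the tool apply_moves, never from a script. Its argument "plan" is a list of rows, each a list of 3 entries, a list of its own where there are three numbers: the shift along the world's x, y, z in m, then the turn, a rotation vector about the world's x, y, z in rad, then the opening in per cent of the stroke, from 0 (shut) to 100 (fully open). A call has 1 to 5 rows; each row shifts and turns the commanded pose from where the row before left it; what a row does not reach is not made up. A row lasts 1/10 s, in which the tool goes at most 50 mm and 8.59 degrees, less where a joint would pass 70% of its speed; a pose out of reach is approached as far as the arm can. A call with a gripper value outside its range is refused whole. The fingers move at their own pace and stop on an object; the grip force is fixed at half the most. Time passes only in rows, so rows that do not move let the fingers close. It gives the time, the measured TCP pose, the force and the opening at its end, in the units of the state.
- status.read_state(): the state, without advancing time (a new reading comes with each control period).
- camera(name): name is "scene" or "top"; returns a dict with "color" (400x640x3 uint8, red, green, blue), "intrinsics" (3x3 intrinsics, pixels), "R" (3x3) and "t" (3): a world point X has camera coordinates R X + t. Camera axes: x right, y down, z forward; pixel columns grow to the right and rows downward; lengths in mm; the calibration is good to about 2 mm. A picture is of the moment at which its call begins. There is no depth.
- workorder.job_done(): hands the job in, once; it reports no verdict.
The state is a dict: "time": time; "qpos": joint angles; "dq": joint speeds; "joint_torque": joint torques, N m; "position": TCP position; "tool_rot": TCP orientation; "wrist_force": force on the tool from outside, world axes, zero at the start; "ft_torque": the same for the moment, N m; "grip_width": opening from 0.0 (shut) to 1.0 (fully open).
Only numpy, scipy, OpenCV 4.12 (cv2) and the standard library are available. Lean on these libraries where they do the work, as an engineer would, in place of code of your own. Each camera call takes 0.05 s, during which the arm holds its last target. There are 200 camera calls.

TASK

Lift the open grey case with its two loose knobs, carry it level across to the plywood jig and stand it on the bed, lengthwise and centred in front of the sprung aluminium plate. Then gently push its end squarely against the plate until the pointer stands at the black mark in the middle of the wooden fence (about 10 N), never driving the plate to the end of its travel, and finish while still holding the case pressed there with the gripper so that I can drive the screws. Keep the knobs in the case and leave the pen pot, the screwdriver and the reel alone.

Things in the scene. Friction and masses are not known exactly. Their poses are not given: they have to be found in the camera images.
- case: Open-topped painted grey instrument case, 110 mm long (its x), 56 mm wide (its y), 42 mm high, walls and floor 4 mm thick, closed at both ends, 0.28 to 0.49 kg; both ends are alike, so either may face the plate. Grip it across its 56 mm width from above. Origin: centre of its underside; z up.
- jig: Assembly jig fixed to the table: plywood bed 250 mm (its x) by 150 mm (its y), 15 mm thick, with an upright wooden fence across it (130 mm wide, 20 mm thick, from x = 90 to 110 mm, its top 60 mm above the table), and in front of the fence the sprung plate. Origin: centre of the bed's underside, on the table; x points along the bed towards the fence (the pressing direction), z up. The bed is free from x = -125 mm to the plate's face at x = 45 mm.
- plate_face (a point): Middle (in y) of the lower part of the plate's front face, level with the top of the bed (15 mm above the table); at rest at x = 45 mm, y = 0 in the jig's frame; moves with the plate. The plate is an upright aluminium plate 70 mm wide, 6 mm thick, reaching from 17 to 63 mm above the table.
- plate (a joint): How far the plate has been pushed back along the jig's x towards the fence, in m: 0 at rest, 0.020 at the end of its travel. The spring gives 1 N per mm (0.010 = 10 N). A flat steel pointer on the plate's top (about 65 mm above the table) lies over the fence: its tip is at the fence's front edge at rest, at the black mark across the middle of the fence's top at 0.010, and at its rear edge at 0.020.
- knob0: Small black control knob, 20 mm in diameter, 15 mm high, 15 g, standing loose on the floor of the case. Origin: centre of its underside.
- knob1: The second such knob, loose in the case. Origin: centre of its underside.
- pen_pot: Square black pen pot, 70 by 70 mm, 75 mm high, pens up to 120 mm. Bystander, near the middle of the far side. Origin: centre of its underside.
- screwdriver: Screwdriver with a wooden handle, 170 mm long, lying between the case and the jig. Bystander.
- reel: Grey reel, 60 mm in diameter, 34 mm high, standing nearer the robot. Bystander. Origin: centre of its underside.
Things that resemble listed ones, but are neither listed nor needed, are in the scene too. Of the things like the case, leave any that is purple; of the rest the larger one is meant.

How it is judged:
By the outcome, as a careful person would: the job done as asked, in the order asked, and still so for the second after the job is handed in, while the arm keeps its last pose, push and grip.
It also fails if it takes over 51 s, if anything falls off the work surface, if the arm or the gripper's body presses on something with over 40 N, if the wrist force passes 120 N, or if a joint passes its speed limit or range.

## Working session

There is one attempt and no reset: what is moved stays moved. The work goes in short steps, Python scripts to look and compute and a tool call to move; the robot and the scene stay as the last step left them, time stands still between calls to the robot, and variables do not carry over. Pictures are saved under pics/ and viewed, about 8 in all and at most 12, crops included, and the job is handed in when it is done.

Besides the shell and the picture viewer there is one more tool, called after "Request:" by a JSON object that holds its "fn" and its "kwargs". apply_moves: Moves the arm, as the interface text tells. Its arguments: {"type":"object","properties":{"plan":{"type":"array"}},"required":["plan"]}

```bash
mkdir -p pics && ls
cat > h.py <<'E'
import numpy as np, cv2
from cell import status, camera, workorder, ctrl
def shot(name,fn,box=None,s=1):
    c=camera(name); im=c["color"][:,:,::-1].copy()
    if box: x0,y0,x1,y1=box; im=im[y0:y1,x0:x1]
    if s!=1: im=cv2.resize(im,None,fx=s,fy=s,interpolation=cv2.INTER_CUBIC)
    cv2.imwrite("pics/"+fn,im); np.savez("cam_"+name+".npz",K=c["intrinsics"],R=c["R"],t=c["t"]); return c
def cam(name): d=np.load("cam_"+name+".npz"); return d["K"],d["R"],d["t"]
def px(name,u,v,z):
    K,R,t=cam(name); d=R.T@np.linalg.solve(K,[u,v,1.]); o=-R.T@t
    return o+d*(z-o[2])/d[2]
def proj(name,X):
    K,R,t=cam(name); p=K@(R@np.array(X,float)+t); return p[:2]/p[2]
E
python3 - <<'E'
from h import *
a=shot("scene","s1.png");b=shot("top","t1.png")
print(status.read_state()); print(ctrl.tip_extent)
for c in(a,b): print(c["intrinsics"],c["R"],c["t"],-np.array(c["R"]).T@c["t"])
E
```

```text
pics
{'time': 0.1, 'qpos': array([ 1.06749889,  0.42664953,  0.07389744,  1.60654709, -0.03411901,
        1.11078895, -0.06707757]), 'dq': array([-0.00031078, -0.00184788, -0.00020685, -0.00244787,  0.00044378,
        0.00027716,  0.00145852]), 'joint_torque': array([ 1.00565821e-02, -9.37450647e+01,  3.67799386e+00, -4.55035400e+01,
       -4.84821748e-02,  1.67726161e-02,  1.53964552e-04]), 'position': array([ 233.68615082, -632.85774474,  221.8584394 ]), 'tool_rot': array([[-9.38083969e-01, -4.65634033e-04,  3.46407637e-01],
       [-3.46407941e-01,  1.03202719e-03, -9.38083404e-01],
       [ 7.93014586e-05, -9.99999359e-01, -1.12942749e-03]]), 'wrist_force': array([0.37521429, 0.0838775 , 0.29537879]), 'ft_torque': array([0.02946501, 0.05024231, 0.03601299]), 'grip_width': 0.9980563599581558}
17.0
[[369.2014022    0.         332.97761073]
 [  0.         369.2014022  200.8774264 ]
 [  0.           0.           1.        ]] [[-0.62004088  0.78434329  0.01883908]
 [ 0.54260893  0.44604054 -0.71177481]
 [-0.56667879 -0.43110723 -0.70215505]] [ 304.83264634 -291.91424513 1202.13345123] [1028.62750952  409.36056467  630.56409515]
[[397.68792261   0.         319.21586848]
 [  0.         397.68792261 202.18475339]
 [  0.           0.           1.        ]] [[ 0.0037671  -0.99998643 -0.00359867]
 [-0.98309592 -0.00304467 -0.18306597]
 [ 0.18305253  0.00422746 -0.98309404]] [ 31.0005609  554.96748666 761.20533054] [406.12892401  29.47186529 850.04365035]
```

View pics/t1.png

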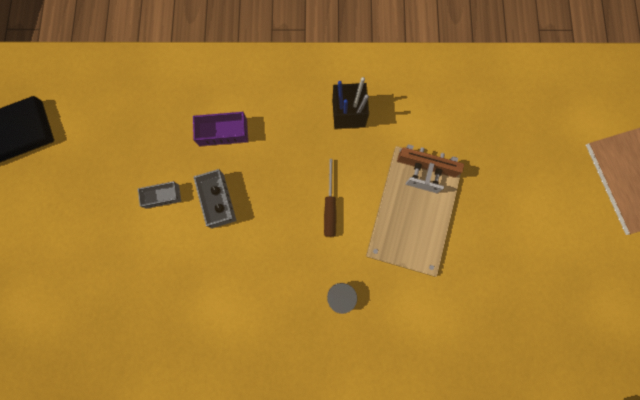

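View pics/s1.png

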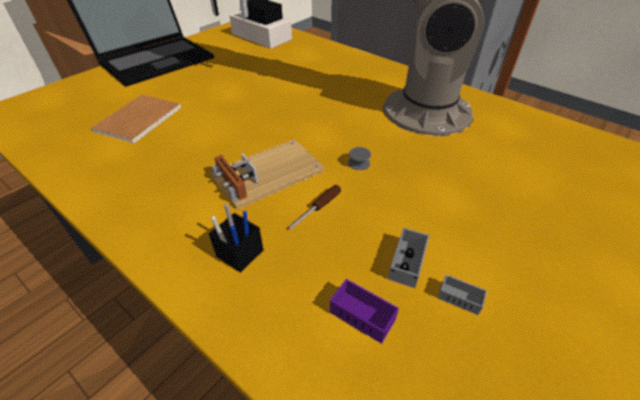

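The top view (straight down, robot not in view) shows three case-like things. The purple one at (220,129) is to be left alone. Of the two grey ones, the small one is at (159,194) and the larger, holding two black knobs, is at (214,198). The larger grey one is meant. The jig is around (418,210) with its fence at the far end. I'll confirm in an enlarged crop.

Run:
```python
from h import *
im=cv2.imread("pics/t1.png")
f=lambda x,y:cv2.resize(im[y:y+100,x:x+100],None,fx=4,fy=4,interpolation=cv2.INTER_CUBIC)
a=np.hstack([f(150,150),f(365,140)])
b=np.hstack([f(190,150)*0,f(365,190)])
out=np.vstack([a,b[200:]])  # right-lower: rows 240..290
cv2.imwrite("pics/c1.png",out[:600]); print(out.shape)
```

```text
(600, 800, 3)
```

View pics/c1.png

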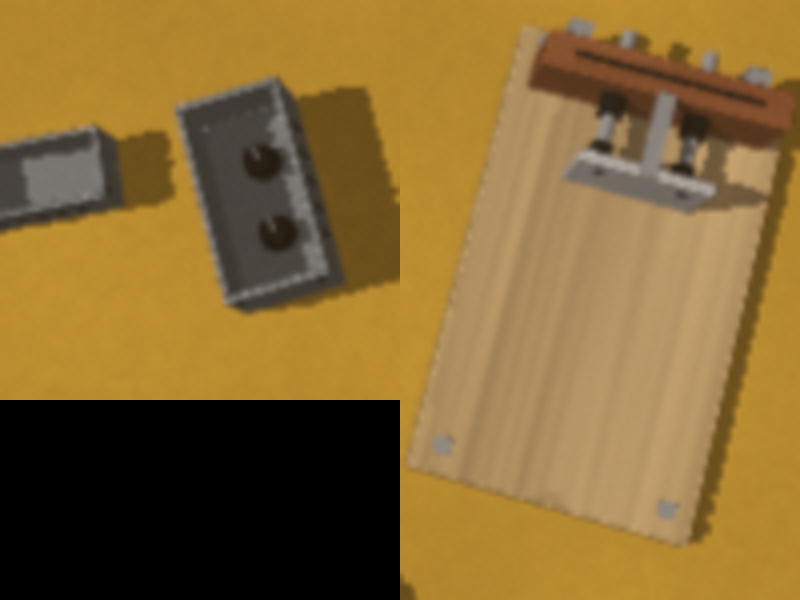

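```bash
cat >> h.py <<'E'
from scipy.optimize import least_squares
def fit(name,obj,pix,g):
    f=lambda p:np.concatenate([proj(name,[p[0]+np.cos(p[2])*o[0]-np.sin(p[2])*o[1],p[1]+np.sin(p[2])*o[0]+np.cos(p[2])*o[1],o[2]])-q for o,q in zip(obj,pix)])
    r=least_squares(f,g,x_scale=[100,100,1]); return r.x,r.fun.round(2)
E
python3 - <<'E'
from h import *
cv=lambda X,Y,x0,y0:np.array([x0+(X+.5)/4-.5,y0+(Y+.5)/4-.5])
# case: image up = +x world, image left=+y
q=[cv(*p,150,150) for p in[(178,107),(278,78),(327,275),(228,303)]]
o=[(55,28,42),(55,-28,42),(-55,-28,42),(-55,28,42)]
c,r=fit("top",o,q,[430,220,0.2]); print("case",c,r)
q=[cv(X,Y,365,140) for X,Y in[(525,25),(410,467),(690,545)]]
q+=[cv(567,180,365,140),cv(697,212,365,140)]
o=[(125,75,15),(-125,75,15),(-125,-75,15),(45,35,17),(45,-35,17)]
j,r=fit("top",o,q,[430,-200,-0.2]); print("jig",j,r)
cs,sn=np.cos(j[2]),np.sin(j[2])
for n,u,v,z in[("pot",350,115,40),("reel",342,298,34),("sd handle",330,216,15),("sd tip",333,162,5),("purple",220,129,42),("small",159,194,30)]: print(n,px("top",u,v,z))
for d in(-10,-12): print(d,j[:2]+np.array([cs,sn])*d)
E
```

```text
case [5.66843291e+02 2.53762803e+02 2.91670473e-01] [-0.57 -0.33  0.39 -0.45  0.98  0.   -0.8   0.72]
jig [ 5.47879622e+02 -3.86173397e+02 -3.11722662e-01] [-0.16 -0.7   0.55 -1.94  1.43  1.31 -0.74 -0.3  -1.14  1.6 ]
pot [748.67188227 -32.80045523  40.        ]
reel [363.5639645  -13.25760739  34.        ]
sd handle [531.86674987  10.06727475  15.        ]
sd tip [653.60215074   3.08390204   5.        ]
purple [715.39595764 246.08388455  42.        ]
small [575.33066952 370.90883273  30.        ]
-10 [ 538.36155548 -383.10640978]
-12 [ 536.4579422  -382.49301231]
```

Run:
```python
from h import *
cv=lambda X,Y,x0,y0:np.array([x0+(X+.5)/4-.5,y0+(Y+.5)/4-.5])
A=lambda a,b:(np.linalg.norm(b-a).round(1),np.arctan2(*(b-a)[[1,0]]).round(4))
P=[px("top",*cv(*p,150,150),42) for p in[(178,107),(278,78),(327,275),(228,303)]]
print(np.round(P,1),np.mean(P,0)); print([A(P[i],P[k]) for i,k in[(3,0),(2,1),(1,0),(2,3)]])
Q=[px("top",*cv(X,Y,365,140),z) for X,Y,z in[(525,25,15),(410,467,15),(690,545,15),(567,180,17),(697,212,17)]]
print(np.round(Q,1)); print([A(Q[i],Q[k]) for i,k in[(1,0),(2,1),(4,3)]])
```

```text
[[610.8 295.2  42. ]
 [626.6 243.5  42. ]
 [522.2 213.1  42. ]
 [507.6 263.2  42. ]] [566.79372566 253.76016409  42.        ]
[(np.float64(108.0), np.float64(0.3004)), (np.float64(108.7), np.float64(0.2833)), (np.float64(54.0), np.float64(1.8684)), (np.float64(52.1), np.float64(1.8551))]
[[ 688.3 -353.4   15. ]
 [ 447.9 -275.1   15. ]
 [ 408.5 -416.5   15. ]
 [ 600.8 -368.2   17. ]
 [ 583.5 -436.1   17. ]]
[(np.float64(252.8), np.float64(-0.3149)), (np.float64(146.9), np.float64(1.2995)), (np.float64(70.0), np.float64(1.3208))]
```

Run:
```python
from h import *
cv=lambda X,Y,x0,y0:np.array([x0+(X+.5)/4-.5,y0+(Y+.5)/4-.5])
q=[cv(X,Y,365,140) for X,Y in[(525,25),(410,467),(690,545),(567,180),(697,212)]]
o=[(125,75,0),(-125,75,0),(-125,-75,15),(45,35,17),(45,-35,17)]
j,r=fit("top",o,q,[560,-380,-0.27]); print("jig",j,r)
cs,sn=np.cos(j[2]),np.sin(j[2])
T=lambda o:[j[0]+cs*o[0]-sn*o[1],j[1]+sn*o[0]+cs*o[1],o[2]]
pts=[(125,75,0),(-125,75,0),(-125,-75,15),(125,-75,15),(45,35,17),(45,-35,17),(45,35,63),(45,-35,63),(90,65,60),(90,-65,60),(110,65,60),(110,-65,60),(100,0,60)]
im=cv2.imread("pics/t1.png"); s=6; x0,y0=360,140
B=cv2.resize(im[y0:y0+100,x0:x0+120],None,fx=s,fy=s,interpolation=cv2.INTER_CUBIC)
for p in pts:
    u=proj("top",T(p)); u=((u-[x0,y0]+.5)*s-.5).astype(int); cv2.drawMarker(B,tuple(int(v) for v in u),(255,0,0),0,10,1)
# scene view check also
im=cv2.imread("pics/s1.png")
cv2.imwrite("pics/c2.png",B[:600])
np.save("jig.npy",j)
```

```text
jig [ 5.48866468e+02 -3.88607095e+02 -3.18979730e-01] [-1.56  0.96 -1.26 -2.4   2.07  0.94  0.53 -0.81  0.08  1.3 ]
```

View pics/c2.png

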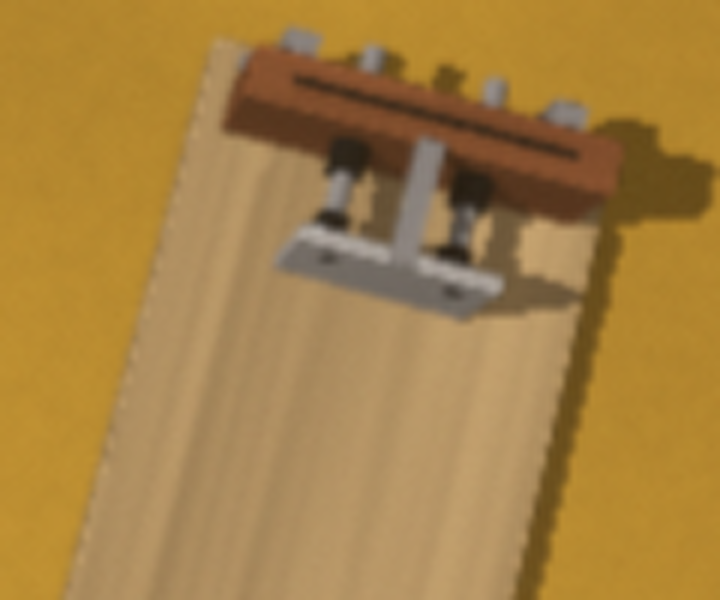

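The markers fell out of the picture because I had left the right half's 400 px offset in the jig pixels. I'll redo the fit with that corrected.

Run:
```python
from h import *
cv=lambda X,Y,x0,y0,s=4:np.array([x0+(X+.5)/s-.5,y0+(Y+.5)/s-.5])
q=[cv(X-400,Y,365,140) for X,Y in[(410,467),(690,545)]]+[cv(X,Y,360,140,6) for X,Y in [(213,38),(277,268),(468,320),(258,47),(622,145)]]
o=[(-125,75,0),(-125,-75,0),(125,75,0),(45,35,17),(45,-35,17),(110,65,60),(110,-65,60)]
j,r=fit("top",o,q,[560,-200,-0.27]); print("jig",j,r)
for z in(0,15): 
    oo=[(a,b,z if c==0 else c) for a,b,c in o]; j2,r2=fit("top",oo,q,j); print(z,j2,r2)
o[1]=(-125,-75,15)
j,r=fit("top",o,q,j); print("jig",j,r)
cs,sn=np.cos(j[2]),np.sin(j[2])
T=lambda o:[j[0]+cs*o[0]-sn*o[1],j[1]+sn*o[0]+cs*o[1],o[2]]
pts=[(125,75,0),(-125,75,0),(-125,-75,15),(125,-75,15),(45,35,17),(45,-35,17),(45,35,63),(45,-35,63),(90,65,60),(90,-65,60),(110,65,60),(110,-65,60),(100,0,60)]
c=[566.8,253.8,.29]; ct,st=np.cos(c[2]),np.sin(c[2])
pc=[[c[0]+ct*a-st*b,c[1]+st*a+ct*b,z] for a in(-55,55) for b in(-28,28) for z in(0,42)]
def mark(fn,name,pp,x0,y0,w,h,s):
    im=cv2.imread(fn); B=cv2.resize(im[y0:y0+h,x0:x0+w],None,fx=s,fy=s,interpolation=cv2.INTER_CUBIC)
    for p in pp:
        u=((proj(name,p)-[x0,y0]+.5)*s-.5).astype(int); cv2.drawMarker(B,(int(u[0]),int(u[1])),(255,0,0),0,10,1)
    return B
J=[T(p) for p in pts]
A=np.hstack([mark("pics/t1.png","top",J,365,140,100,140,4),mark("pics/t1.png","top",pc,170,150,80,140,4)])
cv2.imwrite("pics/c3.png",A)
A=np.hstack([mark("pics/s1.png","scene",J,200,135,130,75,3),mark("pics/s1.png","scene",pc,370,220,80,75,3)])
cv2.imwrite("pics/c3.png",np.vstack([A, np.zeros((0,630,3),np.uint8)]) if 0 else A)
A2=np.hstack([mark("pics/t1.png","top",J,365,140,100,140,2.5),mark("pics/t1.png","top",pc,170,150,80,140,2.5)])
w=max(A.shape[1],A2.shape[1]); pad=lambda a:np.pad(a,((0,0),(0,w-a.shape[1]),(0,0)))
cv2.imwrite("pics/c3.png",np.vstack([pad(A),pad(A2)]))
np.save("jig.npy",j)
```

```text
jig [ 5.48063269e+02 -1.73980719e+02 -2.65955396e-01] [-0.04  0.34 -0.73  0.02 -0.49  1.83 -0.25  0.14 -0.15 -0.05  0.31 -0.95
  1.28 -1.23]
0 [ 5.48063269e+02 -1.73980719e+02 -2.65955395e-01] [-0.04  0.34 -0.73  0.02 -0.49  1.83 -0.25  0.14 -0.15 -0.05  0.31 -0.95
  1.28 -1.23]
15 [ 5.47315401e+02 -1.72579363e+02 -2.70633457e-01] [-0.11  0.12  0.38  0.47  0.43 -0.1  -0.78  0.43 -0.71  0.39 -0.08 -0.68
  0.83 -0.67]
jig [ 5.48049536e+02 -1.73131158e+02 -2.73592081e-01] [-0.81 -0.04  0.43  0.17 -0.39  1.71 -0.46  0.07 -0.42  0.12  0.35 -1.06
  1.22 -0.89]
```

View pics/c3.png

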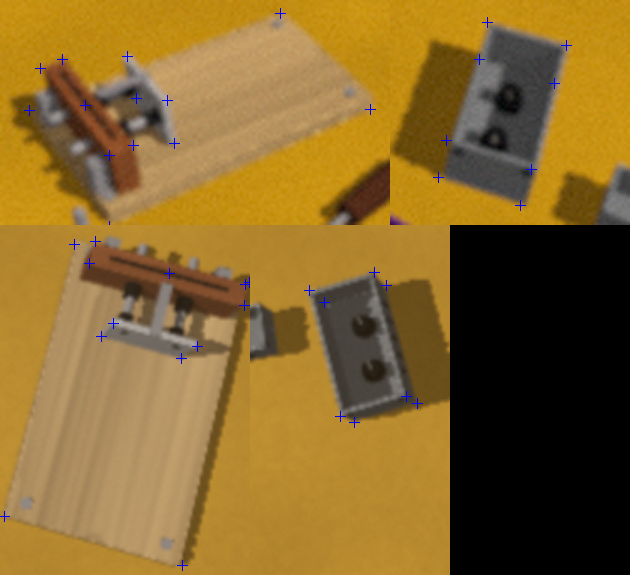

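The crops confirm it: the larger grey case holds the two knobs and sits at about (567, 254), yaw 0.29. The jig markers fit the fence, plate and bed to about 2 mm, giving (548, -173), yaw -0.27. Now I'll travel high over to the case.

Request:
{"fn": "apply_moves", "kwargs": {"plan": [[[0.037, 0.032, 0], [0, 0, 0], 100], [[0.037, 0.032, 0], [0, 0, 0], 100], [[0.037, 0.032, 0], [0, 0, 0], 100], [[0.037, 0.032, 0], [0, 0, 0], 100], [[0.037, 0.032, 0], [0, 0, 0], 100]]}}

```text
time: 0.6
position: [419.9, -471.6, 222.3]
tool_rot: [[-0.938, -0.0, 0.346], [-0.346, 0.0, -0.938], [0.0, -1.0, -0.0]]
wrist_force: [0.4, -1.3, -1.2]
grip_width: 1.0
```

Request:
{"fn": "apply_moves", "kwargs": {"plan": [[[0.03, 0.04, 0], [0, 0, 0], 100], [[0.03, 0.04, 0], [0, 0, 0], 100], [[0.03, 0.04, 0], [0, 0, 0], 100], [[0.03, 0.04, 0], [0, 0, 0], 100], [[0.03, 0.04, 0], [0, 0, 0], 100]]}}

```text
time: 1.1
position: [569.6, -271.3, 222.3]
tool_rot: [[-0.938, -0.0, 0.346], [-0.346, 0.0, -0.938], [0.0, -1.0, -0.0]]
wrist_force: [0.6, 0.5, 0.5]
grip_width: 0.998
```

```bash
python3 -c "
from h import *
s=status.read_state();print(s['time'],s['position'],s['qpos'].round(3),s['tool_rot'].round(3))"
```

```text
1.1 [ 569.6094991  -271.34373771  222.32505593] [ 0.423  0.358 -0.103  1.703  0.041  1.083 -0.91 ] [[-0.938 -0.     0.346]
 [-0.346  0.    -0.938]
 [ 0.    -1.    -0.   ]]
```

Request:
{"fn": "apply_moves", "kwargs": {"plan": [[[0, 0.046, 0], [0, 0, -0.006], 100], [[0, 0.046, 0], [0, 0, -0.006], 100], [[0, 0.046, 0], [0, 0, -0.006], 100], [[0, 0.046, 0], [0, 0, -0.006], 100], [[0, 0.046, 0], [0, 0, -0.006], 100]]}}

```text
time: 1.6
position: [568.4, -41.4, 222.4]
tool_rot: [[-0.948, -0.0, 0.318], [-0.318, -0.0, -0.948], [0.0, -1.0, -0.0]]
wrist_force: [-0.2, 0.6, 0.5]
grip_width: 1.0
```

Request:
{"fn": "apply_moves", "kwargs": {"plan": [[[0, 0.046, 0], [0, 0, -0.006], 100], [[0, 0.046, 0], [0, 0, -0.006], 100], [[0, 0.046, 0], [0, 0, -0.006], 100], [[0, 0.046, 0], [0, 0, -0.006], 100], [[0, 0.046, 0], [0, 0, -0.006], 100]]}}

```text
time: 2.1
position: [568.4, 188.5, 222.3]
tool_rot: [[-0.957, -0.0, 0.289], [-0.289, -0.0, -0.957], [0.0, -1.0, 0.0]]
wrist_force: [0.4, -0.6, 0.8]
grip_width: 1.001
```

Request:
{"fn": "apply_moves", "kwargs": {"plan": [[[-0.001, 0.035, -0.02], [0, 0, -0.002], 100], [[-0.001, 0.03, -0.02], [0, 0, 0], 100], [[0, 0, -0.04], [0, 0, 0], 100], [[0, 0, -0.02], [0, 0, 0], 100], [[0, 0, 0], [0, 0, 0], 100]]}}

```text
time: 2.6
position: [565.0, 251.1, 119.3]
tool_rot: [[-0.958, -0.005, 0.288], [-0.288, -0.002, -0.958], [0.005, -1.0, 0.001]]
wrist_force: [0.2, -0.1, 1.3]
grip_width: 0.999
```

Run:
```python
from h import *
s=status.read_state();print(s['time'],s['position'],s['qpos'].round(3),np.arctan2(*s['tool_rot'][[1,0],2]))
a=shot("scene","s2.png",(350,150,500,320),3)
b=shot("top","t2.png",(170,150,250,250),4)
A=cv2.imread("pics/s2.png");B=cv2.imread("pics/t2.png");h=max(A.shape[0],B.shape[0])
p=lambda a:np.pad(a,((0,h-a.shape[0]),(0,0),(0,0)))
cv2.imwrite("pics/c4.png",np.hstack([p(A),p(B)]))
```

```text
2.6 [564.99800302 251.11810442 119.30756451] [-0.282  0.463 -0.311  1.808  0.174  0.903 -1.949] -1.2784824575503042
```

View pics/c4.png

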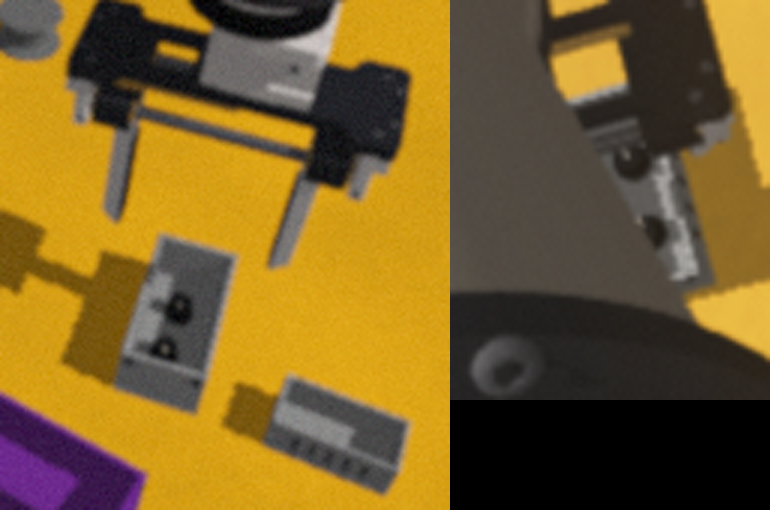

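The scene crop shows the open fingers straddling the case, tips at (115,217) and (278,265), with both knobs inside and the small grey case clear. Now I'll descend and grip.

Request:
{"fn": "apply_moves", "kwargs": {"plan": [[[0, 0.002, -0.03], [0, 0, 0], 100], [[0, 0, -0.03], [0, 0, 0], 100], [[0, 0, -0.02], [0, 0, 0], 100], [[0, 0, -0.01], [0, 0, 0], 100], [[0, 0, 0], [0, 0, 0], 100]]}}

```text
time: 3.2
position: [567.0, 253.7, 32.7]
tool_rot: [[-0.958, -0.0, 0.287], [-0.287, -0.0, -0.958], [0.0, -1.0, 0.0]]
wrist_force: [-0.2, -0.1, 0.7]
grip_width: 1.001
```

Request:
{"fn": "apply_moves", "kwargs": {"plan": [[[0, 0, -0.005], [0, 0, 0], 100], [[0, 0, 0], [0, 0, 0], 100], [[0, 0, 0], [0, 0, 0], 90], [[0, 0, 0], [0, 0, 0], 80], [[0, 0, 0], [0, 0, 0], 75]]}}

```text
time: 3.7
position: [567.0, 253.9, 27.9]
tool_rot: [[-0.958, 0.0, 0.288], [-0.288, 0.0, -0.958], [-0.001, -1.0, -0.0]]
wrist_force: [0.2, -0.6, -0.3]
grip_width: 0.781
```

Request:
{"fn": "apply_moves", "kwargs": {"plan": [[[0, 0, -0.003], [0, 0, 0], 70], [[0, 0, 0], [0, 0, 0], 66], [[0, 0, 0], [0, 0, 0], 63], [[0, 0, 0], [0, 0, 0], 61], [[0, 0, 0], [0, 0, 0], 59]]}}

```text
time: 4.2
position: [566.7, 254.1, 24.4]
tool_rot: [[-0.958, -0.0, 0.288], [-0.288, 0.0, -0.958], [0.0, -1.0, -0.0]]
wrist_force: [-0.0, 1.9, -1.8]
grip_width: 0.595
```

Request:
{"fn": "apply_moves", "kwargs": {"plan": [[[0, 0, 0], [0, 0, 0], 57], [[0, 0, 0], [0, 0, 0], 55], [[0, 0, 0], [0, 0, 0], 50], [[0, 0, 0], [0, 0, 0], 40], [[0, 0, 0], [0, 0, 0], 40]]}}

```text
time: 4.7
position: [566.8, 253.8, 24.4]
tool_rot: [[-0.958, -0.0, 0.288], [-0.288, -0.0, -0.958], [0.0, -1.0, -0.0]]
wrist_force: [0.5, 0.2, -1.7]
grip_width: 0.593
```

Request:
{"fn": "apply_moves", "kwargs": {"plan": [[[0, 0, 0.003], [0, 0, 0], 20], [[0, 0, 0.006], [0, 0, 0], 20], [[0, 0, 0.01], [0, 0, 0], 20], [[0, 0, 0.012], [0, 0, 0], 20], [[0, 0, 0.014], [0, 0, 0], 20]]}}

```text
time: 5.2
position: [566.8, 253.9, 70.7]
tool_rot: [[-0.958, 0.0, 0.288], [-0.288, 0.0, -0.958], [-0.0, -1.0, -0.0]]
wrist_force: [-0.0, -0.4, -4.3]
grip_width: 0.59
```

Request:
{"fn": "apply_moves", "kwargs": {"plan": [[[0, 0, 0.014], [0, 0, 0], 20], [[0, 0, 0.012], [0, 0, 0], 20], [[0, 0, 0.008], [0, 0, 0], 20], [[0, 0, 0.004], [0, 0, 0], 20], [[0, 0, 0], [0, 0, 0], 20]]}}

```text
time: 5.7
position: [567.0, 253.9, 107.9]
tool_rot: [[-0.958, 0.001, 0.288], [-0.288, 0.0, -0.958], [-0.001, -1.0, -0.0]]
wrist_force: [0.2, -0.5, -3.4]
grip_width: 0.597
```

Run:
```python
from h import *
s=status.read_state();print(s['time'],s['position'],s['qpos'].round(3),s['wrist_force'],s['ft_torque'],s['grip_width'])
a=shot("scene","s3.png",(340,120,500,300),4)
```

```text
5.7 [567.00751792 253.85708061 107.94831942] [-0.287  0.477 -0.309  1.814  0.183  0.878 -1.959] [ 0.17879326 -0.47035794 -3.40929314] [-0.04936537  0.0213753   0.02234403] 0.5970930194942837
```

View pics/s3.png

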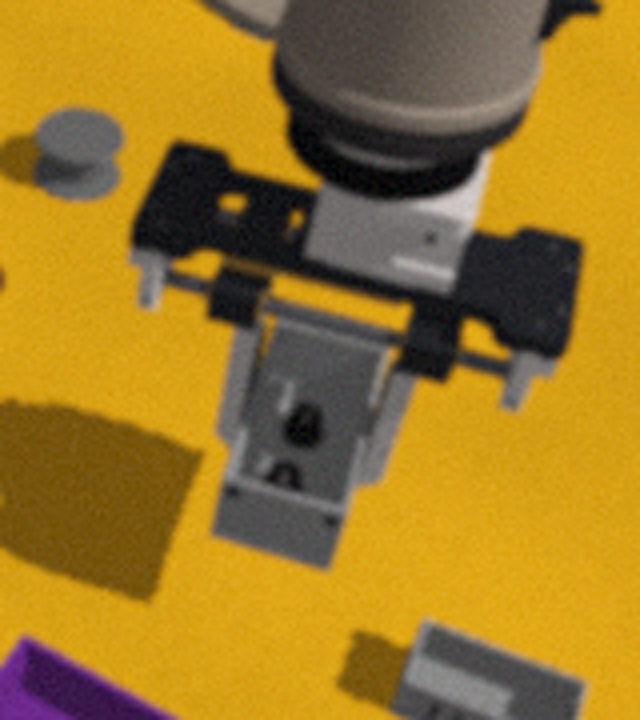

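The scene crop shows the case hanging level between the fingers (around (300,450)) with both knobs inside, at (305,425) and (285,475). Next I'll carry it across, turning by -0.56 rad.

Request:
{"fn": "apply_moves", "kwargs": {"plan": [[[-0.003, -0.006, 0], [0, 0, -0.01], 20], [[-0.003, -0.012, 0], [0, 0, -0.02], 20], [[-0.003, -0.018, 0], [0, 0, -0.03], 20], [[-0.003, -0.024, 0], [0, 0, -0.04], 20], [[-0.003, -0.028, 0], [0, 0, -0.04], 20]]}}

```text
time: 6.25
position: [551.3, 163.4, 107.4]
tool_rot: [[-0.989, -0.0, 0.147], [-0.147, -0.0, -0.989], [0.0, -1.0, 0.0]]
wrist_force: [-0.3, -0.6, -2.9]
grip_width: 0.596
```

Request:
{"fn": "apply_moves", "kwargs": {"plan": [[[-0.003, -0.028, 0], [0, 0, -0.04], 20], [[-0.003, -0.028, 0], [0, 0, -0.04], 20], [[-0.003, -0.028, 0], [0, 0, -0.04], 20], [[-0.003, -0.028, 0], [0, 0, -0.04], 20], [[-0.003, -0.028, 0], [0, 0, -0.04], 20]]}}

```text
time: 6.75
position: [535.8, 22.6, 107.6]
tool_rot: [[-0.999, 0.0, -0.054], [0.054, -0.0, -0.999], [-0.0, -1.0, 0.0]]
wrist_force: [-0.1, -0.1, -3.2]
grip_width: 0.591
```

Request:
{"fn": "apply_moves", "kwargs": {"plan": [[[-0.003, -0.028, 0], [0, 0, -0.04], 20], [[-0.003, -0.028, 0], [0, 0, -0.04], 20], [[-0.003, -0.028, 0], [0, 0, -0.04], 20], [[-0.003, -0.028, 0], [0, 0, -0.03], 20], [[-0.003, -0.028, 0], [0, 0, -0.03], 20]]}}

```text
time: 7.25
position: [520.3, -117.2, 107.6]
tool_rot: [[-0.973, 0.0, -0.231], [0.231, -0.0, -0.973], [-0.0, -1.0, 0.0]]
wrist_force: [0.7, -0.2, -4.4]
grip_width: 0.597
```

Request:
{"fn": "apply_moves", "kwargs": {"plan": [[[-0.003, -0.02, 0], [0, 0, -0.02], 20], [[0, -0.015, 0], [0, 0, -0.012], 20], [[0, -0.01, 0], [0, 0, -0.01], 20], [[0, -0.006, 0], [0, 0, 0], 20], [[0, 0, 0], [0, 0, 0], 20]]}}

```text
time: 7.75
position: [519.0, -165.3, 107.4]
tool_rot: [[-0.964, 0.0, -0.267], [0.267, 0.0, -0.964], [0.0, -1.0, -0.0]]
wrist_force: [0.3, 0.6, -4.0]
grip_width: 0.593
```

Run:
```python
from h import *
s=status.read_state();print(s['time'],s['position'],s['qpos'].round(3),np.arctan2(*s['tool_rot'][[1,0],2]),s['wrist_force'],s['grip_width'])
a=shot("scene","s4.png",(190,90,350,220),3);b=shot("top","t4.png",(365,140,465,270),3)
A=cv2.imread("pics/s4.png");B=cv2.imread("pics/t4.png");cv2.imwrite("pics/c5.png",np.hstack([A,B]))
```

```text
7.75 [ 518.95261197 -165.34098127  107.40267499] [ 0.261  0.354 -0.085  1.998  0.041  0.791 -1.689] -1.8410232772493698 [ 0.28983968  0.57121346 -3.99413787] 0.5926644054670893
```

View pics/c5.png

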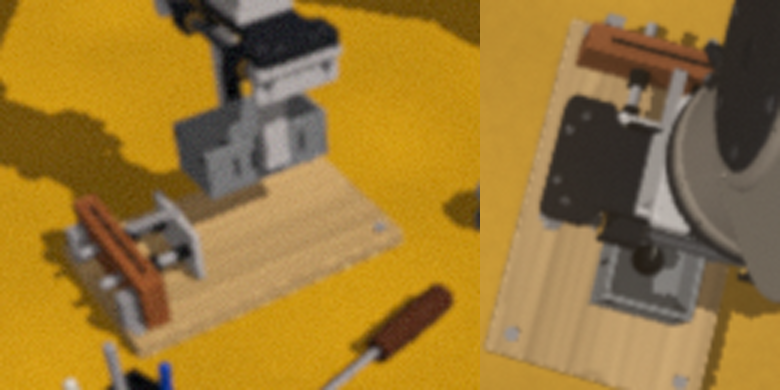

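The view shows the case level above the bed, lengthwise and behind the plate, with a knob visible inside. Lowering it now.

Request:
{"fn": "apply_moves", "kwargs": {"plan": [[[0, 0, -0.008], [0, 0, 0], 20], [[0, 0, -0.014], [0, 0, 0], 20], [[0, 0, -0.016], [0, 0, 0], 20], [[0, 0, -0.014], [0, 0, 0], 20], [[0, 0, -0.008], [0, 0, 0], 20]]}}

```text
time: 8.35
position: [518.0, -164.7, 45.5]
tool_rot: [[-0.964, -0.002, -0.266], [0.266, 0.001, -0.964], [0.002, -1.0, -0.0]]
wrist_force: [-0.6, 0.5, -4.0]
grip_width: 0.594
```

Request:
{"fn": "apply_moves", "kwargs": {"plan": [[[0, 0, -0.003], [0, 0, 0], 20], [[0, 0, -0.002], [0, 0, 0], 20], [[0, 0, -0.001], [0, 0, 0], 20], [[0, 0, 0], [0, 0, 0], 20], [[0, 0, 0], [0, 0, 0], 20]]}}

```text
time: 8.85
position: [519.1, -165.3, 41.9]
tool_rot: [[-0.964, 0.001, -0.267], [0.267, -0.0, -0.964], [-0.001, -1.0, -0.0]]
wrist_force: [-0.5, -0.5, -4.1]
grip_width: 0.593
```

Run:
```python
from h import *
s=status.read_state();print(s['time'],s['position'],s['wrist_force'],s['ft_torque'],s['grip_width'])
a=shot("scene","s5.png",(200,110,340,210),4);b=shot("top","t5.png",(365,140,465,270),2)
A=cv2.imread("pics/s5.png");B=cv2.imread("pics/t5.png");h=A.shape[0];B=np.pad(B,((0,h-B.shape[0]),(0,0),(0,0)));cv2.imwrite("pics/c6.png",np.hstack([A,B]))
```

```text
8.85 [ 519.11258289 -165.25583482   41.88221921] [-0.53249454 -0.53413526 -4.06687464] [ 0.08365384  0.00035461 -0.05008698] 0.5932169242873276
```

View pics/c6.png

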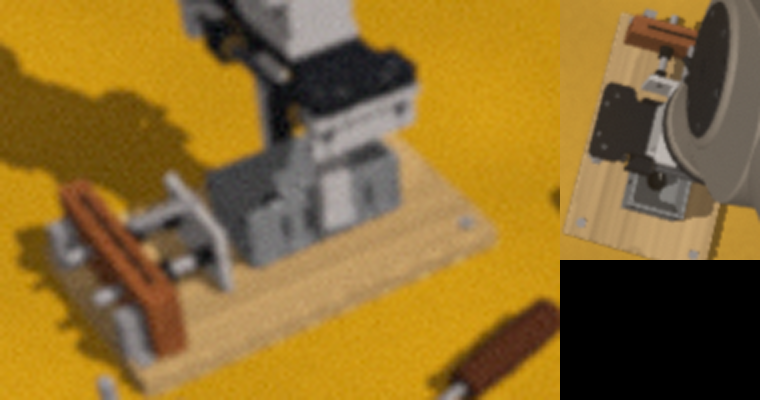

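Request:
{"fn": "apply_moves", "kwargs": {"plan": [[[0, 0, -0.001], [0, 0, 0], 20], [[0, 0, 0], [0, 0, 0], 20], [[0, 0, -0.001], [0, 0, 0], 20], [[0, 0, 0], [0, 0, 0], 20], [[0, 0, 0], [0, 0, 0], 20]]}}

```text
time: 9.45
position: [518.8, -165.1, 39.4]
tool_rot: [[-0.964, -0.0, -0.267], [0.267, 0.0, -0.964], [0.0, -1.0, -0.0]]
wrist_force: [-0.2, -0.6, -3.2]
grip_width: 0.596
```

Run:
```python
from h import *
s=status.read_state();print(s['position'],s['wrist_force'],s['ft_torque'])
j=np.array([547.7,-173.0,-.27]);c,sn=np.cos(j[2]),np.sin(j[2])
L=lambda P:(np.array([[c,sn],[-sn,c]])@(P[:2]-j[:2])).round(1)
f=lambda X,Y,z:L(px("scene",200+(X+.5)/4-.5,110+(Y+.5)/4-.5,z))
print("case bottom near",f(262,265,17.5),"plate bottom near",f(228,291,17),"plate top near",f(218,237,63),"plate top far",f(170,175,63))
print("case far end bottom near(400,205)",f(400,207,17.5),"case top near front",f(250,218,59.5),"case top far front",f(207,172,59.5))
print("tcp",L(s['position']))
```

```text
[ 518.76620641 -165.13157376   39.41723644] [-0.23019001 -0.60773756 -3.24593773] [0.0430322  0.0547935  0.01464995]
case bottom near [18.9 23.6] plate bottom near [47.7 32.8] plate top near [49.4 35.6] plate top far [ 45.6 -35.5]
case far end bottom near(400,205) [-84.  24.] case top near front [23.5 26.5] case top far front [ 23.6 -29.5]
tcp [-30.   -0.1]
```

Run:
```python
from h import *
from scipy.ndimage import map_coordinates, gaussian_filter
j=np.array([547.7,-173.0,-.27]);c,sn=np.cos(j[2]),np.sin(j[2])
W=lambda x,y,z:[j[0]+c*x-sn*y,j[1]+sn*x+c*y,z]
def edge(name,fn,axis,v,rng,z,lab,half=7,ch=None):
    im=cv2.imread(fn).astype(float); hsv=cv2.cvtColor(im.astype(np.uint8),cv2.COLOR_BGR2HSV).astype(float)
    img=gaussian_filter(hsv[:,:,1] if ch=="S" else im.mean(2),.6)
    T=np.linspace(*rng,60);D=np.arange(-half,half+.01,.25);out=[]
    for t in T:
        P=[proj(name,W(*((v+d,t) if axis=="x" else (t,v+d)),z)) for d in D]; P=np.array(P)
        p=map_coordinates(img,[P[:,1],P[:,0]],order=1); g=np.abs(np.gradient(p)); 
        k=g.argmax(); w=slice(max(0,k-6),k+7); out.append((D[w]*g[w]).sum()/g[w].sum())
    out=np.array(out); m=np.median(out); ok=np.abs(out-m)<4
    for _ in range(3):
        a=np.polyfit(T[ok],out[ok],1); r=out-np.polyval(a,T); ok=np.abs(r)<2*max(.3,r[ok].std())
    sg=-1 if axis=="x" else 1
    print(lab,"off %.2f"%np.polyval(a,np.mean(rng)),"dyaw %.4f"%(sg*a[0]),"n",ok.sum(),"sd %.2f"%r[ok].std())
t,s="pics/t1.png","pics/s1.png"
for ch in("S","I"):
    edge("top",t,"y",75,(-110,70),0,"T left z0 "+ch,ch=ch)
    edge("top",t,"y",-75,(-110,60),15,"T right z15 "+ch,ch=ch)
    edge("top",t,"x",-125,(-65,65),15,"T front z15 "+ch,ch=ch)
    edge("scene",s,"y",75,(-110,110),0,"S left z0 "+ch,ch=ch)
    edge("scene",s,"y",-75,(-110,20),15,"S right z15 "+ch,ch=ch)
    edge("scene",s,"x",-125,(-65,65),15,"S front z15 "+ch,ch=ch)
edge("top",t,"x",110,(-60,60),60,"T fence rear",5)
edge("top",t,"x",45,(-32,32),17,"T plate bottom",5)
edge("scene",s,"x",110,(-60,60),60,"S fence rear",5)
```

```text
T left z0 S off 1.35 dyaw -0.0102 n 58 sd 0.25
T right z15 S off 1.36 dyaw -0.0098 n 60 sd 0.23
T front z15 S off -1.05 dyaw -0.0089 n 60 sd 0.26
S left z0 S off -0.62 dyaw -0.0052 n 51 sd 0.90
S right z15 S off -2.17 dyaw 0.0033 n 56 sd 1.19
S front z15 S off -2.79 dyaw -0.0117 n 55 sd 0.82
T left z0 I off 0.04 dyaw -0.0090 n 56 sd 0.26
T right z15 I off 1.65 dyaw -0.0096 n 60 sd 0.23
T front z15 I off 0.27 dyaw -0.0176 n 51 sd 0.50
S left z0 I off 2.00 dyaw -0.0119 n 40 sd 1.47
S right z15 I off -1.64 dyaw -0.0057 n 54 sd 1.84
S front z15 I off -2.85 dyaw -0.0110 n 53 sd 1.15
T fence rear off 0.03 dyaw -0.0130 n 38 sd 0.55
T plate bottom off 0.09 dyaw -0.0081 n 56 sd 0.29
S fence rear off -0.24 dyaw 0.0104 n 42 sd 0.67
```

Line fits give jig yaw -0.280, so I turn by -0.010. The lateral offsets from the two cameras average to about 0. I'll seat the case fully on the bed, then advance along (0.961, -0.276).

Request:
{"fn": "apply_moves", "kwargs": {"plan": [[[0, 0, 0], [0, 0, -0.005], 20], [[0, 0, 0], [0, 0, -0.005], 20], [[0, 0, -0.0005], [0, 0, 0], 20], [[0, 0, 0], [0, 0, 0], 20], [[0, 0, 0], [0, 0, 0], 20]]}}

```text
time: 9.95
position: [518.9, -165.2, 39.4]
tool_rot: [[-0.961, 0.0, -0.277], [0.277, -0.0, -0.961], [-0.0, -1.0, -0.0]]
wrist_force: [-3.0, 1.6, 5.1]
grip_width: 0.592
```

Request:
{"fn": "apply_moves", "kwargs": {"plan": [[[0, 0, 0.0003], [0, 0, 0], 20], [[0.00192, -0.00055, 0], [0, 0, 0], 20], [[0.00384, -0.0011, 0], [0, 0, 0], 20], [[0.00288, -0.00083, 0], [0, 0, 0], 20], [[0, 0, 0], [0, 0, 0], 20]]}}

```text
time: 10.45
position: [527.6, -167.7, 39.3]
tool_rot: [[-0.961, -0.0, -0.277], [0.277, -0.0, -0.961], [0.0, -1.0, 0.0]]
wrist_force: [-2.2, -0.3, 3.8]
grip_width: 0.594
```

Request:
{"fn": "apply_moves", "kwargs": {"plan": [[[0.00192, -0.00055, 0], [0, 0, 0], 20], [[0.00096, -0.00028, 0], [0, 0, 0], 20], [[0.00096, -0.00028, 0], [0, 0, 0], 20], [[0, 0, 0], [0, 0, 0], 20], [[0, 0, 0], [0, 0, 0], 20]]}}

```text
time: 10.95
position: [530.6, -168.6, 39.3]
tool_rot: [[-0.961, -0.001, -0.277], [0.277, 0.0, -0.961], [0.001, -1.0, 0.0]]
wrist_force: [-7.1, 3.0, 8.9]
grip_width: 0.599
```

Request:
{"fn": "apply_moves", "kwargs": {"plan": [[[0, 0, 0.0005], [0, 0, 0], 20], [[0, 0, 0], [0, 0, 0], 20], [[0, 0, 0], [0, 0, 0], 20]]}}

```text
time: 11.25
position: [531.5, -168.8, 39.7]
tool_rot: [[-0.961, 0.0, -0.277], [0.277, 0.0, -0.961], [-0.0, -1.0, -0.0]]
wrist_force: [-1.0, 0.5, -4.2]
grip_width: 0.598
```

Run:
```python
from h import *
for i in range(2):
    b=shot("top","t6.png",(365,135,465,215),4)
    s=status.read_state();print(s['position'],s['wrist_force'].round(1),s['ft_torque'].round(3))
a=shot("scene","s6.png",(205,115,305,210),4)
A=cv2.imread("pics/s6.png");B=cv2.imread("pics/t6.png");h=A.shape[0];B=np.pad(B,((0,h-B.shape[0]),(0,0),(0,0)));cv2.imwrite("pics/c7.png",np.hstack([A,B]))
```

```text
[ 531.44810886 -168.76534775   39.65999908] [-0.9  0.2 -3.7] [0.023 0.017 0.033]
[ 531.37555582 -168.77670488   39.65849219] [-0.3  0.  -3.8] [ 0.015  0.044 -0.015]
```

View pics/c7.png

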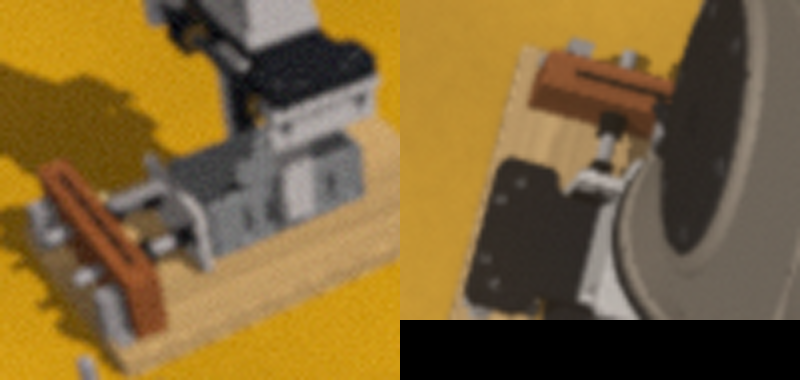

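The view shows the case end (205,235) just short of the plate (205,260), square with it, and the plate still at rest. The earlier force was bed friction. I'll continue with light bed contact.

Request:
{"fn": "apply_moves", "kwargs": {"plan": [[[0.00192, -0.00055, -0.0002], [0, 0, 0], 20], [[0.00096, -0.00028, 0], [0, 0, 0], 20], [[0, 0, 0], [0, 0, 0], 20], [[0, 0, 0], [0, 0, 0], 20]]}}

```text
time: 11.8
position: [534.2, -169.6, 39.5]
tool_rot: [[-0.961, -0.0, -0.277], [0.277, 0.0, -0.961], [0.0, -1.0, -0.0]]
wrist_force: [0.7, -0.2, -4.1]
grip_width: 0.592
```

```bash
cat >> h.py <<'E'
def rd():
    F=[];P=[]
    for i in range(3):
        c=camera("scene"); s=status.read_state(); F.append(s['wrist_force']);P.append(s['position'])
    F=np.mean(F,0);P=np.mean(P,0);c_,s_=.961,-.276
    d=P[:2]-[518.87,-165.2]
    print(s['time'],P.round(2),"F",F.round(1),"push %.1f lat %.1f"%(-(F[0]*c_+F[1]*s_),-F[0]*s_+F[1]*c_),"adv %.2f side %.2f"%(d[0]*c_+d[1]*s_,-d[0]*s_+d[1]*c_),"tq",s['ft_torque'].round(2))
    # plate tracking: phase of pointer patch vs s1
    a=cv2.cvtColor(cv2.imread("pics/s1.png"),cv2.COLOR_BGR2GRAY); b=cv2.cvtColor(c["color"],cv2.COLOR_RGB2GRAY)
    return c,a,b
E
python3 -c "
from h import *
rd()
j=[547.7,-173.,-.28]
for d in(0,10,20):
    for x,y,z in((45+d,35,63),(90+d,0,65)): print(d,x,proj('scene',[j[0]+.961*x+.276*y,j[1]-.276*x+.961*y,z]).round(1))"
```

```text
11.95 [ 534.16 -169.57   39.54] F [ 0.3 -0.2 -3.4] push -0.3 lat -0.1 adv 15.89 side 0.02 tq [0.07 0.02 0.05]
0 45 [255.4 168. ]
0 90 [231.6 166.4]
10 55 [251.7 169.5]
10 100 [227.7 167.9]
20 65 [247.8 171.1]
20 110 [223.7 169.5]
```

Request:
{"fn": "apply_moves", "kwargs": {"plan": [[[0.00096, -0.00028, 0], [0, 0, 0], 20], [[0.00096, -0.00028, 0], [0, 0, 0], 20], [[0.00096, -0.00028, 0], [0, 0, 0], 20], [[0, 0, 0], [0, 0, 0], 20], [[0, 0, 0], [0, 0, 0], 20]]}}

```text
time: 12.45
position: [537.1, -170.4, 39.6]
tool_rot: [[-0.961, 0.0, -0.277], [0.277, 0.0, -0.961], [0.0, -1.0, -0.0]]
wrist_force: [-0.6, 0.0, -3.7]
grip_width: 0.595
```

```bash
python3 -c "
from h import *
rd()"
```

```text
12.6 [ 537.02 -170.4    39.54] F [-0.1  0.5 -3.8] push 0.2 lat 0.5 adv 18.88 side 0.01 tq [0.09 0.13 0.01]
```

Request:
{"fn": "apply_moves", "kwargs": {"plan": [[[0.00096, -0.00028, 0], [0, 0, 0], 20], [[0.00096, -0.00028, 0], [0, 0, 0], 20], [[0.00096, -0.00028, 0], [0, 0, 0], 20], [[0, 0, 0], [0, 0, 0], 20], [[0, 0, 0], [0, 0, 0], 20]]}}

```text
time: 13.1
position: [539.8, -171.2, 39.5]
tool_rot: [[-0.961, -0.0, -0.277], [0.277, 0.0, -0.961], [0.0, -1.0, -0.0]]
wrist_force: [-2.8, 1.7, -1.9]
grip_width: 0.596
```

```bash
python3 -c "
from h import *
rd()"
```

```text
13.25 [ 539.79 -171.19   39.5 ] F [-3.2  1.9 -2.9] push 3.6 lat 1.0 adv 21.76 side 0.02 tq [ 0.43  0.67 -0.06]
```

Request:
{"fn": "apply_moves", "kwargs": {"plan": [[[0.00096, -0.00028, 0], [0, 0, 0], 20], [[0.00096, -0.00028, 0], [0, 0, 0], 20], [[0.00096, -0.00028, 0], [0, 0, 0], 20], [[0, 0, 0], [0, 0, 0], 20], [[0, 0, 0], [0, 0, 0], 20]]}}

```text
time: 13.75
position: [542.5, -172.0, 39.5]
tool_rot: [[-0.961, -0.001, -0.277], [0.277, 0.0, -0.961], [0.001, -1.0, -0.0]]
wrist_force: [-5.8, 2.8, -1.5]
grip_width: 0.595
```

```bash
python3 -c "
from h import *
rd()"
```

```text
13.9 [ 542.51 -171.96   39.47] F [-5.7  2.7 -1.2] push 6.2 lat 1.0 adv 24.58 side 0.03 tq [ 0.59  1.19 -0.07]
```

Request:
{"fn": "apply_moves", "kwargs": {"plan": [[[0.00096, -0.00028, 0], [0, 0, 0], 20], [[0.00096, -0.00028, 0], [0, 0, 0], 20], [[0.00096, -0.00028, 0], [0, 0, 0], 20], [[0, 0, 0], [0, 0, 0], 20], [[0, 0, 0], [0, 0, 0], 20]]}}

```text
time: 14.4
position: [545.0, -172.7, 39.4]
tool_rot: [[-0.961, -0.001, -0.277], [0.277, 0.0, -0.961], [0.002, -1.0, -0.0]]
wrist_force: [-8.4, 3.9, 1.3]
grip_width: 0.597
```

Run:
```python
from h import *
c,a,b=rd()
cv2.imwrite("pics/s8full.png",c["color"][:,:,::-1])
f=lambda im:cv2.resize(im[135:210,205:272],None,fx=5.9,fy=5.9,interpolation=cv2.INTER_CUBIC)
cv2.imwrite("pics/c8.png",np.hstack([f(cv2.imread("pics/s1.png")),f(cv2.imread("pics/s8full.png"))]))
```

```text
14.55 [ 545.02 -172.66   39.44] F [-7.8  3.8  1.7] push 8.5 lat 1.5 adv 27.19 side 0.05 tq [ 0.74  1.63 -0.13]
```

View pics/c8.png

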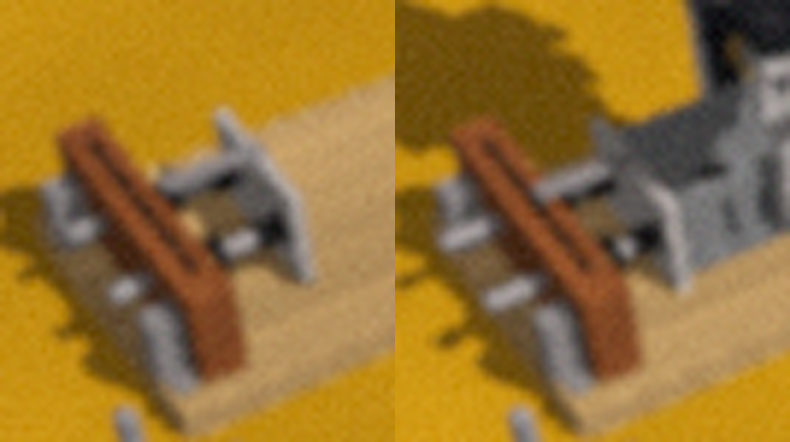

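```bash
cat >> h.py <<'E'
from scipy.ndimage import map_coordinates
def rods(verbose=True):
    a=cv2.imread("pics/s1.png").astype(float)
    b=np.mean([camera("scene")["color"][:,:,::-1].astype(float) for _ in range(4)],0)
    d=np.array([-4.,1.5]);d/=np.hypot(*d);n=np.array([-d[1],d[0]]);out=[]
    for (X,Y) in((65,237),(115,296)):
        p0=np.array([205+X/5.9-.5,135+Y/5.9-.5]);t=np.arange(-6,8,.1)
        pr=[]
        for im in(a,b):
            # S-like measure: blue minus mean of red,green -> rod grey vs yellow table
            f=im[:,:,0]-.5*(im[:,:,1]+im[:,:,2])
            v=np.mean([map_coordinates(f,[(p0+w*n)[1]+t*d[1],(p0+w*n)[0]+t*d[0]],order=1) for w in(-.7,0,.7)],0); pr.append(v)
        lvl=(max(pr[0])+np.median(pr[0][-30:]))/2
        e=[]
        for v in pr:
            k=np.where(v>lvl)[0].max(); e.append(t[k])
        out.append(e)
    return out
E
python3 - <<'E'
from h import *
o=rods(); print(o)
j=[547.7,-173.,-.28]; W=lambda x,y,z:[j[0]+.961*x+.276*y,j[1]-.276*x+.961*y,z]
for z in(20,40,60): print(z,np.linalg.norm(proj('scene',W(120,0,z))-proj('scene',W(110,0,z)))/10)
print(status.read_state()['wrist_force'],status.read_state()['time'])
E
```

```text
[[np.float64(3.0999999999999677), np.float64(3.9999999999999645)], [np.float64(2.999999999999968), np.float64(4.899999999999961)]]
20 0.4129481705863534
40 0.41905620596533444
60 0.4253699282866619
[-7.92164802  3.57828473  0.80454205] 14.75
```

Request:
{"fn": "apply_moves", "kwargs": {"plan": [[[0, 0, 0.0002], [0, 0, 0], 20], [[0.00096, -0.00028, 0], [0, 0, 0], 20], [[0, 0, 0], [0, 0, 0], 20], [[0, 0, 0], [0, 0, 0], 20], [[0, 0, 0], [0, 0, 0], 20]]}}

```text
time: 15.25
position: [545.7, -172.9, 39.5]
tool_rot: [[-0.961, -0.002, -0.277], [0.277, 0.001, -0.961], [0.002, -1.0, -0.0]]
wrist_force: [-9.0, 4.2, 0.5]
grip_width: 0.593
```

Run:
```python
from h import *
c,a,b=rd(); rd()
# dense plate tracking: SSD of moving rear-of-plate patch between frames s1 and now
A=cv2.imread("pics/s1.png").astype(np.float32); N=np.mean([camera("scene")["color"][:,:,::-1].astype(np.float32) for _ in range(4)],0).astype(np.float32)
np.save("now.npy",N)
for name,(x0,y0,x1,y1) in {"rodA":(38,222,100,248),"rodB":(105,280,145,305),"plate low":(270,235,310,285),"plate top":(218,108,270,170),"pointer":(160,155,240,195)}.items():
    u0,v0,u1,v1=205+x0/5.9,135+y0/5.9,205+x1/5.9,135+y1/5.9
    u0,v0,u1,v1=[int(round(k)) for k in(u0,v0,u1,v1)]
    T=A[v0:v1,u0:u1]; best=[]
    gx,gy=np.meshgrid(np.arange(u0,u1),np.arange(v0,v1))
    for d in np.arange(0,20,.25):
        M=cv2.remap(N,(gx-.395*d).astype(np.float32),(gy+.155*d).astype(np.float32),cv2.INTER_CUBIC)
        e=(M-T); best.append((e*e).mean())
    k=int(np.argmin(best)); print(name,k*.25,np.round(best[::8],0))
```

```text
15.4 [ 545.71 -172.85   39.49] F [-8.3  4.1  0.8] push 9.1 lat 1.6 adv 27.90 side 0.06 tq [ 0.9   1.79 -0.13]
15.55 [ 545.72 -172.87   39.5 ] F [-8.5  4.2  0. ] push 9.3 lat 1.7 adv 27.92 side 0.04 tq [ 0.89  1.8  -0.1 ]
rodA 7.25 [1104.  880.  717.  569.  535.  668. 1032. 1627. 2356. 3057.]
rodB 0.0 [ 371.  562.  871.  977.  896.  867. 1049. 1524. 2141. 2701.]
plate low 9.25 [2652. 2287. 1556.  745.  223.  167.  530. 1230. 1890. 2174.]
plate top 10.75 [4096. 4092. 3917. 3663. 3457. 3327. 3320. 3459. 3624. 3737.]
pointer 10.0 [1279. 1103.  956.  801.  650.  584.  613.  744.  952. 1175.]
```

Request:
{"fn": "apply_moves", "kwargs": {"plan": [[[0.0003, -0.0001, 0], [0, 0, -0.004], 20], [[0, 0, 0], [0, 0, 0], 20], [[0, 0, 0], [0, 0, 0], 20], [[0, 0, 0], [0, 0, 0], 20]]}}

```text
time: 16.15
position: [546.1, -172.8, 39.5]
tool_rot: [[-0.96, -0.002, -0.28], [0.28, 0.001, -0.96], [0.002, -1.0, -0.0]]
wrist_force: [-8.7, 5.6, 1.3]
grip_width: 0.597
```

Run:
```python
from h import *
rd(); c,a,b=rd(); s=status.read_state(); print(s['tool_rot'].round(4), s['grip_width'])
im=c["color"][:,:,::-1]; cv2.imwrite("pics/s9full.png",im)
t=camera("top")["color"][:,:,::-1]
f=lambda im,x0,y0,w,h,k:cv2.resize(im[y0:y0+h,x0:x0+w],None,fx=k,fy=k,interpolation=cv2.INTER_CUBIC)
P=f(im,205,130,75,80,7); Q=f(t,320,90,160,200,1.5); Q=np.pad(Q,((0,P.shape[0]-Q.shape[0]),(0,0),(0,0)))
cv2.imwrite("pics/c9.png",np.hstack([P,Q]))
```

```text
16.3 [ 546.05 -172.77   39.5 ] F [-8.5  4.9  1.2] push 9.5 lat 2.3 adv 28.21 side 0.22 tq [ 1.1   1.84 -0.08]
16.45 [ 546.06 -172.77   39.51] F [-8.6  4.7  0.7] push 9.6 lat 2.2 adv 28.22 side 0.23 tq [ 1.07  1.81 -0.12]
[[-9.599e-01 -1.900e-03 -2.802e-01]
 [ 2.802e-01  7.000e-04 -9.599e-01]
 [ 2.000e-03 -1.000e+00 -2.000e-04]] 0.5935207001163064
```

View pics/c9.png

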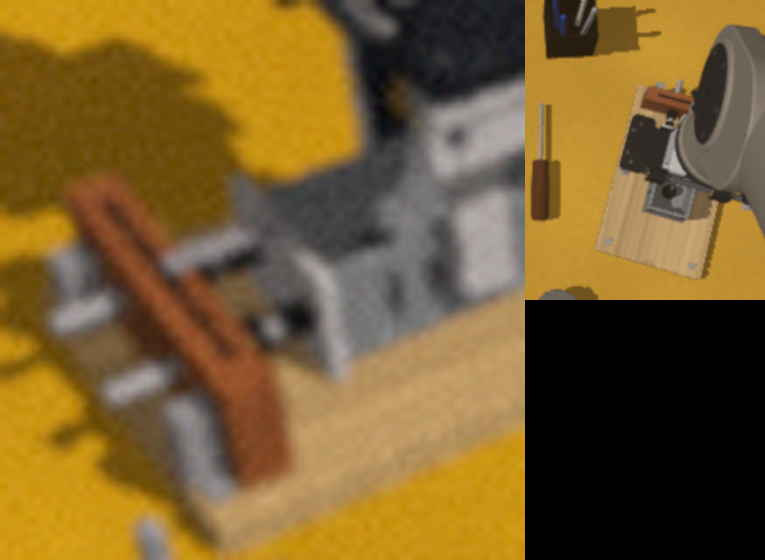

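The last picture shows the pointer tip lying on the black mark at (165,262) and the case end flat against the plate. A knob is visible in the case, and the pot, screwdriver and reel are where they were. Push is 9.6 N, so I'm handing in while holding.

```bash
python3 -c "
from h import *
print(workorder.job_done())"
```

```text
the job is handed in; nothing more can be done
None
```

I lifted the larger grey case with its two knobs and carried it level to the jig. It stands on the bed, lengthwise in front of the plate, and I handed the job in at about 16.5 s with the gripper still holding it pressed there.

**Push:** the last reading was 9.6 N. I estimate about 9.5–10 mm of plate travel from the force, the arm's advance since contact and the image match, and the pointer tip lies on the black mark. The plate never went past this position, well short of its 20 mm end stop.

**Squareness:** the tool's yaw was within about 0.004 rad of the jig's measured yaw. A side force of about 2 N and a small twisting moment (about 0.1 N·m) remained. A 0.004 rad correction did not reduce them. I put it down to bed friction, but a slight edge contact can't be ruled out.

**Centring:** it rests on the average of the two cameras, which disagreed by about 3 mm, so it is good to roughly 1.5 mm.

**Checks that failed or disagreed:**
- My first jig fit was wrong because of a crop offset. I corrected it before moving the arm.
- Tracking the guide rods in the images was unreliable, so I ignored it.
- Friction briefly reached about 8 N when the case was pressed a little too hard on the bed. I raised it by 0.5 mm.

**Knobs and bystanders:** both knobs were seen in the case after the lift. In the last picture only one is visible because the arm hides the rest. The pen pot and the screwdriver appear unmoved, and so does the part of the reel in view.

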